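# Index the coil tester to its third stop and hold it

### The job

On the coil tester, press the lift lever's pad fully down so that the probe swings up clear of the coils; only then turn the black knob clockwise (seen from above) from home, counting three clicks, to the third stop and not on towards the fourth. A return spring runs the plate back home if the knob is let go, so finish still holding the knob steady at the third stop, with the probe still lifted and the other things on the bench left where they are.

Things in the scene. Friction and masses are not known exactly. Their poses are not given: they have to be found in the camera images.
- indexer: The coil tester: a fixed grey base box 170 x 250 x 36 mm high carrying a round aluminium plate (150 mm across, top 50 mm above the bench) with a row of six coils (17 mm across, 22 mm high) on it. Origin on the bench right under the plate's axis; z up. The base reaches 95 mm to its -y side and 155 mm to its +y side, where the probe's pivot stands, 111 mm along +y from the plate's axis and 88 mm above the bench. Position and yaw vary (yaw up to about 0.4 rad either way).
- knob: Black T-shaped bar knob, 46 mm long (its own x axis), 12 mm thick (its own y), 32 mm high, on an 11 mm spindle on the plate's axis; origin at the bar's centre, 134 mm above the bench (top at 150 mm, underside at 118 mm); a white line marks the +x half of its top. Nothing else within 90 mm of the axis stands higher than 118 mm. At home its x axis is 120 degrees counter-clockwise from the indexer's x axis. It turns with the plate, about the vertical.
- plate (a joint): Turn of plate and knob in rad: 0 is home (a hard stop, where it starts), growing clockwise seen from above. Clicks (detents) are felt every 0.349 rad (20 degrees), so the third stop is at 1.047; travel ends at 1.745 (fifth stop). A return spring pulls towards home with about 0.13 to 0.15 N m and each click adds or takes up to 0.10 N m: no stop holds the plate by itself. At the third stop the fourth coil of the row is under the probe.
- lift (a joint): Angle of the lift lever (rocker with the probe on its inner end) in rad: 0 is probe down on the coil with the pad high; it starts between 0 and 0.08; 0.36 is the end of travel, pad fully pressed down and probe about 19 mm up. It stays where it is left; pressing takes 1 to 2 N.
- lift_pad (a point): Centre of the top face of the lift lever's black press pad, 26 mm (along the indexer's x) x 24 mm. It lies about 171 mm along +y of the indexer from the plate's axis; 115 mm above the bench with the lever at 0, sinking to about 92 mm (and 6 mm outwards) when pressed fully down. The lever turns about the pivot line parallel to the indexer's x axis.
- solder: Blue solder spool, 60 mm across, 52 mm high, loose; a bystander, to be left where it is. Origin at its underside.
- bobbin_a: Big cream bobbin wound with copper, 52 mm across, 40 mm high, loose; a bystander, to be left where it is. Origin at its underside.
- bobbin_b: Big cream and brown bobbin, 52 mm across, 34 mm high, loose; a bystander, to be left where it is. Origin at its underside.
- driver: Screwdriver lying beside the tester on the robot's side, 160 mm long, loose; a bystander, to be left where it is. Origin at its underside.
- meter: Green multimeter, 95 x 190 x 36 mm, lying flat; a bystander, to be left where it is. Origin at its underside.
- scissors: Scissors with black handles lying flat, about 190 mm long; a bystander, to be left where it is. Origin at its underside.
- marker: Grey marker pen, 120 mm long, lying; a bystander, to be left where it is. Origin at its underside.

How it is judged (in metres and radians):
On the way, in this order (a step that is already met when the one before it is completed fails the run):
1. the lift lever is pressed fully down, the probe is up (value of joint lift above 0.3 rad and value of joint plate below 0.12 rad), for 0.2 s.
2. the knob is at the third stop, in the fingers (value of joint plate between 0.9472 and 1.1472 rad and value of joint lift above 0.28 rad and contact force between the fingers and knob above 2 N), for 0.5 s.
At the end, for the whole second after the job is handed in: The fingers still hold the knob (contact force over 2 N) with the plate standing still (under 0.1 rad/s) within 0.1 rad of the third stop (1.047 rad), and the lift lever is still pressed down (over 0.28 of 0.36 rad) (all of step 2 and velocity of joint plate between -0.1 and 0.1 rad/s); the arm keeps its last pose, push and grip.
It fails at once if the plate is turned while the probe is still down among the coils (value of joint plate above 0.12 rad and value of joint lift below 0.25 rad).
It fails at once if the knob is turned on past the third stop, more than half way to the fourth (value of joint plate above 1.22 rad).
It fails at once if a bystander is shifted by more than 30 mm (distance of any of solder, bobbin_a, bobbin_b, driver, meter, scissors, marker from where it was at the start of the episode above 0.03 m).
It also fails if it takes over 43 s, if anything falls off the work surface, if the arm or the gripper's body presses on something with over 40 N, if the wrist force passes 120 N, or if a joint passes its speed limit or range.

### The arm

A 7-joint arm with a two-finger parallel gripper is mounted at the origin on the work surface. World frame = base frame: x ahead of the robot, y to its left, z up, the work surface at z = 0. Lengths are in mm, angles in rad, forces in N, time in s.
With the tool pointing down it reaches from about 400 to 875 mm from the base axis. Payload 19.3 kg.
Tool frame: the origin (TCP) lies on the centre line of the jaws, within the pads' length; the fingertips stand 11 mm ahead of it and the grasp point (between the pads) lies 8 mm behind it (robot.finger_overhang is the distance from the TCP to the fingertips, in mm); z points along the fingers, y is the line along which they close (so a half turn about z gives the same grasp; the last joint's range is limited). The gripper opens to 85 mm and grips with 20 to 120 N. Pads are 22 mm wide; open, the fingers measure 114 mm over their backs; the gripper's body (76 mm by 85 mm) begins 54 mm behind the grasp point. The pads swing forward as they close: fully open they stand 13 mm farther back than shut.
Start: joints at [1.212, 0.521, -0.036, 1.599, 0.021, 1.021, -0.113], TCP at [177.973, -599.116, 242.291] pointing down, gripper open.
Joint ranges: [-2.91, 2.91], [-0.3, 2.13], [-1.5, 1.42], [0.17, 2.43], [-1.26, 4.41], [0.16, 1.93], [-2.52, 2.52]. Speed limits (rad/s): [1.89, 1.89, 2.39, 2.39, 3.01, 3.01, 3.01].

### API

Orientations are given as a unit quaternion [w, x, y, z].
In Python, from workcell import robot gives the robot as it stands. The module is installed in compiled form; this text tells all that it offers.
- The arm moves only by the tool move_arm, never from a script. Its argument "deltas" is one flat list of numbers, 7 for each row, row after row: the turn, a rotation vector about the world's x, y, z in rad, then the shift along the world's x, y, z in mm, then the closure, from 0 (fully open) to 1 (shut). A call has 1 to 10 rows; each row is the pose to reach, as a shift and turn from the pose commanded when the call began; what a row does not reach only later rows make up. A row lasts 1/10 s, in which the tool goes at most 50 mm and 8.59 degrees, less where a joint would pass 70% of its speed; a pose out of reach is approached as far as the arm can. A call with a gripper value outside its range is refused whole. The fingers move at their own pace and stop on an object; the grip force is fixed at half the most. Time passes only in rows, so rows that repeat a pose let the fingers close. It gives the time, the measured TCP pose, the force, the opening and the grip force at its end, in the units of the state.
- robot.read_state(): the state, without advancing time (a new reading comes with each control period).
- robot.camera(name): name is "scene" or "side" or "wrist"; returns the picture (384x512x3 uint8, blue, green, red); there is no depth.
- robot.camera_info(name): a dict with "K" (3x3 intrinsics, pixels), "distortion" ([k1, k2, p1, p2, k3] as OpenCV has them; the pictures are not rectified), "world_from_camera" (4x4, takes a point from camera to world coordinates); the wrist camera has in their place "mount" (4x4, takes a point from camera to tool coordinates, whose origin is the TCP and whose axes are the flange's). Camera axes: x right, y up, looking along -z (the intrinsics and any distortion apply to the point x, -y, -z); pixel columns grow to the right and rows downward; lengths in mm; the calibration is good to about 2 mm. A picture is of the moment at which its call begins: read the wrist's pose just before it. camera_info takes no time and is no camera call.
- robot.sign_off(): hands the job in; it is judged then, once.
Trained networks look in the newest picture that a camera, given by its name, has taken for a name from the list of things; names that differ only in an ending like _2 or _b are one class to them, and where a whole thing is asked for, a point or a joint stands for the part that bears it (a point fixed in the world has none). Each returns a list of dicts, best first, with "conf" (0 to 1); they miss things now and then, are a little off and sometimes report something else, mostly with a low value. They report only what shows in the picture. A call takes as long as a camera call.
- robot.look_for(camera, query): "centre" ([x, y, z] in mm, in world coordinates, good to about 4 mm: the middle of the surface that is visible of it).
- robot.regions_of(camera, query): "mask" (384x512 bool, what is visible of it).
The state is a dict: "time_s": time; "joint_pos": joint angles; "joint_velocities": joint speeds; "tau": joint torques, N m; "tool_pos": TCP position; "orientation": TCP orientation; "ft_force": force on the tool from outside, world axes, zero at the start; "torque": the same for the moment, N m; "width": finger opening in mm; "finger_force": force on a finger pad.
Only numpy, scipy, OpenCV 4.12 (cv2) and the standard library are available. Lean on these libraries where they do the work, as an engineer would, in place of code of your own. Each camera call takes 0.05 s, during which the arm holds its last target. There are 200 camera calls.

## Working session

There is one attempt and no reset: what is moved stays moved. The work goes in short steps, Python scripts to look and compute and a tool call to move; the robot and the scene stay as the last step left them, time stands still between calls to the robot, and variables do not carry over. Pictures are saved under pics/ and viewed, at most 10 in all, crops included, and the job is handed in when it is done.

Besides the shell and the picture viewer there is one more tool, called as name(argument=value, ...) on one line, values as JSON. move_arm: Moves the arm, as the interface text tells. Its arguments: {"type":"object","properties":{"deltas":{"type":"array","items":{"type":"number"}}},"required":["deltas"]}

```bash
mkdir -p pics; python3 - <<'E'
from workcell import robot
import cv2,numpy as np
s=robot.read_state();print(s)
for c in("scene","side"):
    im=robot.camera(c);cv2.imwrite(f"pics/{c}0.png",im)
    for q in("knob","lift_pad","indexer","plate"):
        r=robot.look_for(c,q);print(c,q,[(np.round(x["centre"]),round(x["conf"],2)) for x in r[:2]])
    i=robot.camera_info(c);print(np.round(i["world_from_camera"],3).tolist(),np.round(i["K"],1).tolist(),i["distortion"])
E
```

```text
{'time_s': 0.0, 'joint_pos': array([ 1.21177873,  0.52199467, -0.03636395,  1.59996234,  0.02122151,
        1.02108992, -0.11279249]), 'joint_velocities': array([-0.00114581,  0.00098036, -0.00041617, -0.00104941,  0.00068253,
        0.000505  , -0.00199482]), 'tau': array([ 1.35380156e-03, -9.27112055e+01,  1.98137775e+00, -3.69938028e+01,
        1.81963854e-02,  8.02477385e-03, -3.52546033e-05]), 'tool_pos': array([ 177.90900252, -598.83174095,  241.75372413]), 'orientation': array([-5.22008080e-04,  9.89588163e-01,  1.43927004e-01, -1.13769273e-04]), 'ft_force': array([-0.68207398, -0.21485528, -0.03839633]), 'torque': array([ 0.02007932, -0.00012822, -0.02171938]), 'finger_force': 0.0, 'width': 85.00899360684927}
scene knob [(array([558., -67., 148.]), 0.4)]
scene lift_pad [(array([579.,  67., 100.]), 0.54)]
scene indexer [(array([574., -55.,  33.]), 0.75)]
scene plate [(array([558., -68.,  49.]), 0.87)]
[[0.882, -0.377, 0.282, 873.394], [0.471, 0.707, -0.528, -682.404], [-0.001, 0.599, 0.801, 1124.892], [0.0, 0.0, 0.0, 1.0]] [[395.3, 0.0, 256.7], [0.0, 395.3, 190.8], [0.0, 0.0, 1.0]] [-0.11981229  0.          0.          0.          0.        ]
side knob []
side lift_pad [(array([578.,  77., 100.]), 0.49)]
side indexer [(array([543.,   6.,  35.]), 0.82)]
side plate [(array([541., -49.,  49.]), 0.68)]
[[-0.774, 0.376, -0.509, -95.622], [-0.633, -0.441, 0.636, 772.171], [0.015, 0.815, 0.58, 797.494], [0.0, 0.0, 0.0, 1.0]] [[400.0, 0.0, 258.5], [0.0, 400.0, 191.0], [0.0, 0.0, 1.0]] [-0.1104835  0.         0.         0.         0.       ]
```

View pics/scene0.png

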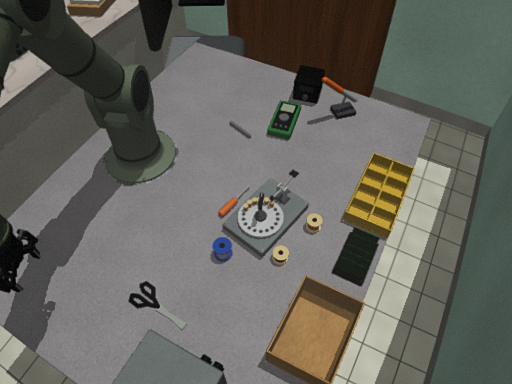

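View pics/side0.png

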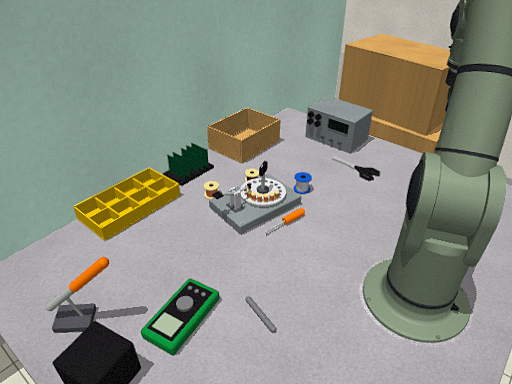

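```bash
cat > h.py <<'E'
from workcell import robot
import cv2,numpy as np
from scipy.optimize import minimize
from scipy.spatial.transform import Rotation as R
def wfc(c,s=None):
    i=robot.camera_info(c)
    if "mount" in i:
        q=s["orientation"];T=np.eye(4);T[:3,:3]=R.from_quat(np.r_[q[1:],q[0]]).as_matrix();T[:3,3]=s["tool_pos"]
        return T@i["mount"],i
    return np.array(i["world_from_camera"]),i
def proj(P,c,s=None):
    T,i=wfc(c,s);p=(np.asarray(P,float).reshape(-1,3)-T[:3,3])@T[:3,:3]
    p=p*[1,-1,-1]
    return cv2.projectPoints(p,np.zeros(3),np.zeros(3),np.array(i["K"]),np.array(i["distortion"]))[0][:,0]
def ray(u,c,z,s=None):
    T,i=wfc(c,s);n=cv2.undistortPoints(np.array(u,float).reshape(-1,1,2),np.array(i["K"]),np.array(i["distortion"]))[:,0]
    d=np.c_[n[:,0],-n[:,1],-np.ones(len(n))]@T[:3,:3].T
    return T[:3,3]+d*((z-T[2,3])/d[:,2])[:,None]
def box(x0,x1,y0,y1,z0,z1):return np.array([[x,y,z] for x in(x0,x1) for y in(y0,y1) for z in(z0,z1)],float)
def toW(P,p):
    c,s=np.cos(p[2]),np.sin(p[2]);return P@np.array([[c,s,0],[-s,c,0],[0,0,1]])+[p[0],p[1],0]
a=np.linspace(0,2*np.pi,40)[:,None]
ring=np.hstack([75*np.cos(a),75*np.sin(a),50+0*a])
def knob(th):return box(-23,23,-6,6,118,150)@R.from_euler('z',-th).as_matrix()
E
cat > fit.py <<'E'
from h import *
base=box(-85,85,-95,155,0,36)
M={}
for c in("scene","side"):
    r=robot.regions_of(c,"indexer");M[c]=r[0]["mask"];print(c,r[0]["conf"],M[c].sum())
    r=robot.regions_of(c,"plate");print(r[0]["conf"],r[0]["mask"].sum()) if r else 0
    m=r[0]["mask"] if r else M[c]
K=8
def cost(p,cs=("scene","side")):
    t=0
    for c in cs:
        A=np.zeros((384*4,512*4),np.uint8)
        for P in(base,np.vstack([ring,ring-[0,0,14]]),knob(np.radians(120)),box(-13,13,159,183,107,115)):
            h=cv2.convexHull((proj(toW(P,p),c)*4).astype(np.float32)+2).astype(int);cv2.fillConvexPoly(A,h,255)
        A=cv2.resize(A,(512,384),interpolation=cv2.INTER_AREA)/255.
        m=M[c];t+=np.abs(A-m).sum()/m.sum()
    return t
for cs in(("scene",),("side",),("scene","side")):
    best=min((minimize(cost,[558,-67,y],args=(cs,),method="Nelder-Mead",options=dict(initial_simplex=[[558,-67,y],[568,-67,y],[558,-57,y],[558,-67,y+.15]])) for y in(-.3,0,.3)),key=lambda r:r.fun)
    print(cs,best.x,best.fun)
p=best.x
for c in("scene","side"):
    im=cv2.imread(f"pics/{c}0.png");u=proj(toW(base,p),c);lo=u.min(0).astype(int)-30;hi=u.max(0).astype(int)+30
    big=cv2.resize(im[lo[1]:hi[1],lo[0]:hi[0]],None,fx=4,fy=4,interpolation=cv2.INTER_CUBIC)
    for P in(base,knob(np.radians(120)),np.array([[0,171,115.]]),ring):
        for v in proj(toW(P,p),c):cv2.circle(big,tuple(int(t) for t in (v-lo+.5)*4),2,(0,0,255),-1)
    print(big.shape);cv2.imwrite(f"pics/{c}1.png",big[:600,:800])
E
python3 fit.py
```

```text
scene 0.89 3712
0.58 1433
side 0.6 3240
0.84 1037
('scene',) [ 5.51770252e+02 -5.80714140e+01 -2.08146295e-01] 0.04968094996619337
('side',) [ 5.58079391e+02 -6.37619524e+01 -2.06811652e-01] 0.05984023238925199Traceback (most recent call last):
  File "fit.py", line 19, in <module>
    best=min((minimize(cost,[558,-67,y],args=(cs,),method="Nelder-Mead",options=dict(initial_simplex=[[558,-67,y],[568,-67,y],[558,-57,y],[558,-67,y+.15]])) for y in(-.3,0,.3)),key=lambda r:r.fun)
  File "fit.py", line 19, in <genexpr>
    best=min((minimize(cost,[558,-67,y],args=(cs,),method="Nelder-Mead",options=dict(initial_simplex=[[558,-67,y],[568,-67,y],[558,-57,y],[558,-67,y+.15]])) for y in(-.3,0,.3)),key=lambda r:r.fun)
              ~~~~~~~~^^^^^^^^^^^^^^^^^^^^^^^^^^^^^^^^^^^^^^^^^^^^^^^^^^^^^^^^^^^^^^^^^^^^^^^^^^^^^^^^^^^^^^^^^^^^^^^^^^^^^^^^^^^^^^^^^^^^^^^^^^^^^^^^^^^^^^
    res = _minimize_neldermead(fun, x0, args, callback, bounds=bounds,
                               **options)
    fxr = func(xr)
    fx = function(np.copy(x), *(wrapper_args + args))
  File "fit.py", line 14, in cost
    h=cv2.convexHull((proj(toW(P,p),c)*4).astype(np.float32)+2).astype(int);cv2.fillConvexPoly(A,h,255)
                      ~~~~^^^^^^^^^^^^
  File "h.py", line 12, in proj
    T,i=wfc(c,s);p=(np.asarray(P,float).reshape(-1,3)-T[:3,3])@T[:3,:3]
        ~~~^^^^^
  File "h.py", line 6, in wfc
    i=robot.camera_info(c)
ValueError: time passes only in moves, steps and waits
```

move_arm(deltas=[0,0,1.6,397,619,58,1,0,0,1.6,397,619,58,1,0,0,1.6,397,619,58,1,0,0,1.6,397,619,58,1,0,0,1.6,397,619,58,1,0,0,1.6,397,619,58,1,0,0,1.6,397,619,58,1,0,0,1.6,397,619,58,1,0,0,1.6,397,619,58,1,0,0,1.6,397,619,58,1])

```text
time_s: 1.7
tool_pos: [447.8, -177.8, 282.1]
orientation: [0.0, 0.624, 0.782, -0.0]
ft_force: [0.6, -0.9, -0.3]
width: 0.1
finger_force: 0.0
```

move_arm(deltas=[0,0,0.09,127,198,18,1,0,0,0.09,127,198,18,1,0,0,0.09,127,198,18,1,0,0,0.09,127,198,18,1,0,0,0.09,127,198,18,1,0,0,0.09,127,198,18,1,0,0,0.09,127,198,18,1])

```text
time_s: 2.4
tool_pos: [574.1, 19.0, 299.3]
orientation: [-0.0, 0.59, 0.808, -0.0]
ft_force: [0.6, -0.6, -0.2]
width: -0.0
finger_force: 0.0
```

```bash
python3 - <<'E'
from h import *
s=robot.read_state();print(s["tool_pos"],s["orientation"],s["joint_pos"])
im=robot.camera("wrist")
i=robot.camera_info("wrist");print({k:np.round(v,3).tolist() for k,v in i.items()})
for q in("knob","lift_pad","plate"):
    r=robot.look_for("wrist",q);print(q,[(np.round(x["centre"]),round(x["conf"],2)) for x in r[:2]])
import pickle
m=robot.regions_of("wrist","indexer")
pickle.dump((s,i,im,m),open("w1.pkl","wb"))
cv2.imwrite("pics/w1raw.png",im)
p=(555,-61,-.208)
import h
h.wfc=lambda c,s=None,T=wfc("wrist",s)[0]:(T,i)
big=cv2.resize(im,(768,576))
base=box(-85,85,-95,155,36,36)
for P,col in((base,(0,0,255)),(knob(np.radians(120)),(0,255,255)),(box(-13,13,159,183,115,115),(255,0,255)),(ring,(0,255,0))):
    for v in proj(toW(P,p),"wrist",s):cv2.circle(big,tuple(int(t) for t in (v+.5)*1.5),2,col,-1)
cv2.imwrite("pics/w1.png",big)
E
```

```text
[574.07729933  19.04210725 299.30819161] [-2.12131252e-04  5.89737052e-01  8.07595288e-01 -1.23008182e-04] [ 0.30501878  0.44051449 -0.61700197  1.6447278   0.27416388  1.14477533
 -0.07196978]
{'K': [[283.067, 0.0, 258.657], [0.0, 283.067, 194.383], [0.0, 0.0, 1.0]], 'distortion': [-0.037, 0.0, 0.0, 0.0, 0.0], 'mount': [[-0.002, 0.958, 0.287, 71.82], [1.0, 0.001, 0.002, 0.212], [0.001, 0.287, -0.958, -132.199], [0.0, 0.0, 0.0, 1.0]]}
knob [(array([551., -54., 148.]), 0.68)]
lift_pad [(array([582.,  81., 105.]), 0.95)]
plate [(array([547., -50.,  46.]), 0.74), (array([ 493., -188.,   25.]), 0.47)]
```

View pics/w1.png

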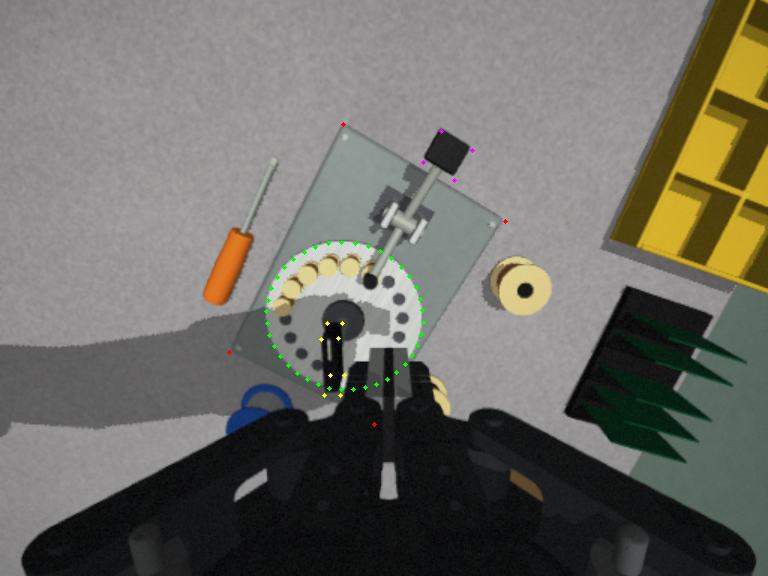

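move_arm(deltas=[0,0,0,18,48,-30,1,0,0,0,18,90,-60,1,0,0,0,18,96,-105,1,0,0,0,18,96,-150,1,0,0,0,18,96,-162,1,0,0,0,18,96,-162,1,0,0,0,18,96,-162,1])

```text
time_s: 3.35
tool_pos: [593.1, 114.0, 139.7]
orientation: [0.001, 0.591, 0.807, 0.001]
ft_force: [-0.0, 0.3, 1.5]
width: -0.2
finger_force: 0.0
```

```bash
python3 - <<'E'
from h import *
im=robot.camera("wrist");cv2.imwrite("pics/w2.png",cv2.resize(im,(640,480)))
E
```

```text
(no output)
```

View pics/w2.png

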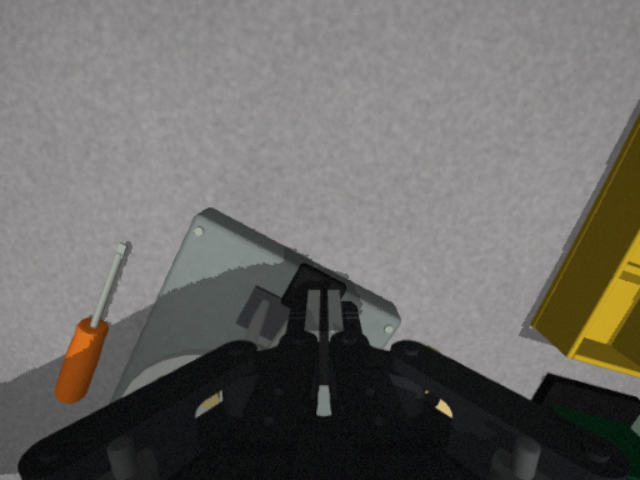

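```bash
python3 - <<'E'
from h import *
s=robot.read_state()
p=(555,-61,-.208)
T=wfc("wrist",s)
import h; h.wfc=lambda *a:T
print("pad",proj(toW(box(-13,13,159,183,113,113)[::2],p),"wrist",s)*1.25)
t=s["tool_pos"];print("tip",proj([t-[0,0,11],t-[0,0,27]],"wrist",s)*1.25)
m=robot.regions_of("wrist","lift_pad")
for r in m[:1]:
    ys,xs=np.nonzero(r["mask"]);print(r["conf"],xs.min()*1.25,xs.max()*1.25,ys.min()*1.25,ys.max()*1.25)
im=cv2.imread("pics/w2.png");cv2.imwrite("pics/w2c.png",cv2.resize(cv2.convertScaleAbs(im[230:350,250:410],alpha=2.5,beta=10),None,fx=4,fy=4))
E
```

```text
pad [[278.27786521 309.59429441]
 [301.11197904 270.41309171]
 [323.67592102 332.15924216]
 [347.64371828 294.64079429]]
tip [[323.37095481 304.95694822]
 [323.30382935 290.09877714]]
0.81 257.5 345.0 263.75 348.75
```

View pics/w2c.png

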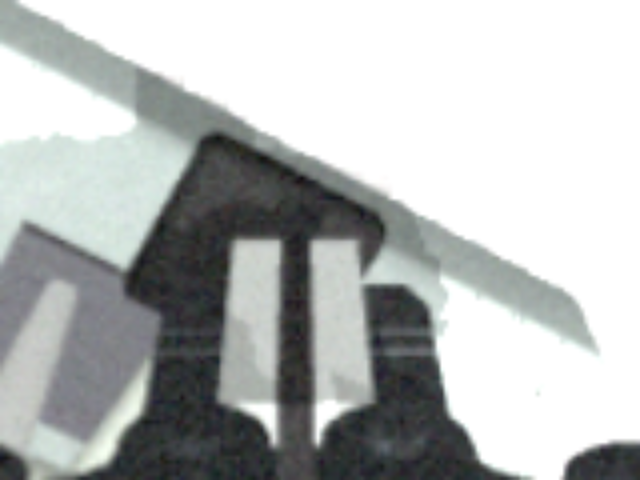

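move_arm(deltas=[0,0,0,-3,4,-5,1,0,0,0,-3,4,-12,1,0,0,0,-3,4,-17,1,0,0,0,-3,4,-22,1,0,0,0,-3,4,-27,1,0,0,0,-3,4,-32,1,0,0,0,-3,4,-32,1])

```text
time_s: 4.15
tool_pos: [589.1, 118.7, 105.0]
orientation: [-0.0, 0.59, 0.807, 0.0]
ft_force: [1.3, 2.6, 1.3]
width: -0.6
finger_force: 0.9
```

move_arm(deltas=[0,0,0,0,0,-3,1,0,0,0,0,0,-6,1,0,0,0,0,0,-6,1])

```text
time_s: 4.45
tool_pos: [589.8, 118.8, 102.3]
orientation: [0.001, 0.59, 0.807, 0.0]
ft_force: [-13.3, -1.9, 50.9]
width: 0.1
finger_force: 22.4
```

move_arm(deltas=[0,0,0,0,0,2,1,0,0,0,0,0,20,1,0,0,0,0,0,65,0.5,0,0,0,-5,-20,105,0,0,0,0,-15,-65,112,0,0,0,0,-24,-110,112,0,0,0,0,-32,-155,112,0,0,0,0,-35,-179,112,0,0,0,0,-35,-179,112,0])

```text
time_s: 5.35
tool_pos: [553.1, -65.3, 211.3]
orientation: [0.0, 0.593, 0.805, -0.001]
ft_force: [0.2, 0.7, 1.0]
width: 85.3
finger_force: 0.0
```

```bash
python3 - <<'E'
from h import *
s=robot.read_state();im=robot.camera("wrist");print(s["tool_pos"])
p=(555,-61,-.208)
T=wfc("wrist",s)
import h; h.wfc=lambda *a:T
big=cv2.resize(cv2.convertScaleAbs(im,alpha=1.6,beta=10),(768,576))
for P,col in((box(-23,23,-6,6,150,150)@R.from_euler('z',-np.radians(120)).as_matrix(),(0,255,255)),(box(-13,13,165,189,92,92),(255,0,255)),(ring,(0,255,0))):
    for v in proj(toW(P,p),"wrist",s):cv2.circle(big,tuple(int(t) for t in (v+.5)*1.5),2,col,-1)
cv2.imwrite("pics/w3.png",big)
sc=robot.camera("scene")
r=robot.look_for("scene","lift_pad");print([(x["centre"],x["conf"]) for x in r[:1]])
E
```

```text
[553.05043959 -65.34286312 211.30094987]
[([579.9, 63.2, 91.4], 0.43)]
```

View pics/w3.png

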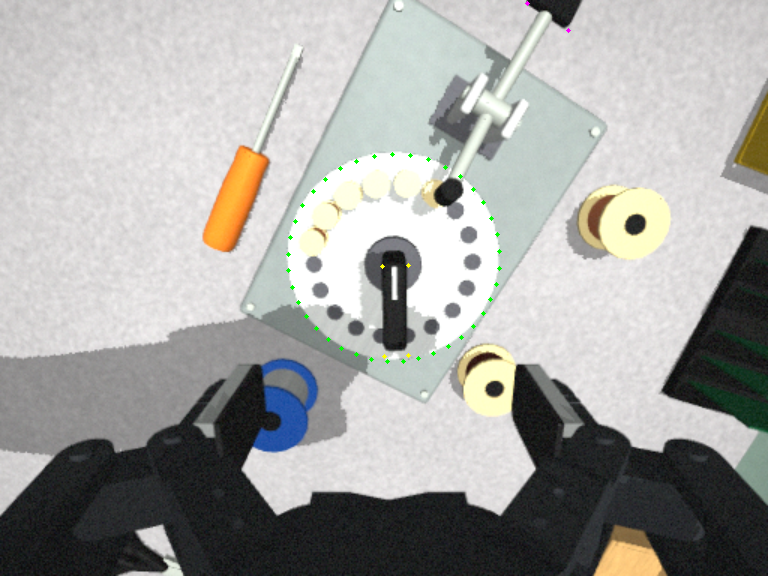

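```bash
python3 - <<'E'
from workcell import robot
s=robot.read_state();print(s["tool_pos"],s["orientation"],s["joint_pos"],s["time_s"])
E
```

```text
[553.93363667 -60.13240405 211.53764283] [-2.03197016e-04  5.90227953e-01  8.07236594e-01 -6.61483452e-05] [ 0.43184299  0.50579862 -0.5942697   1.7907426   0.34000579  0.94918395
  0.00280512] 5.5
```

move_arm(deltas=[0,0,0,0.5,1,-40,0,0,0,0,0.5,1,-70,0,0,0,0,0.5,1,-81.5,0,0,0,0,0.5,1,-81.5,0,0,0,0,0.5,1,-81.5,0,0,0,0,0.5,1,-81.5,0.5])

```text
time_s: 6.1
tool_pos: [555.3, -59.3, 131.5]
orientation: [0.001, 0.59, 0.807, 0.0]
ft_force: [-0.3, 0.0, 0.4]
width: 73.5
finger_force: 0.0
```

```bash
python3 - <<'E'
from h import *
s=robot.read_state();print(s["tool_pos"],s["width"],s["ft_force"],s["torque"])
im=robot.camera("wrist");cv2.imwrite("pics/w4.png",cv2.convertScaleAbs(im,alpha=1.6,beta=10))
E
```

```text
[555.3333051  -59.33008961 131.48085597] 73.50636986749973 [-0.33992688  0.00917951  0.35553979] [-0.00750589  0.0836589   0.05092439]
```

View pics/w4.png

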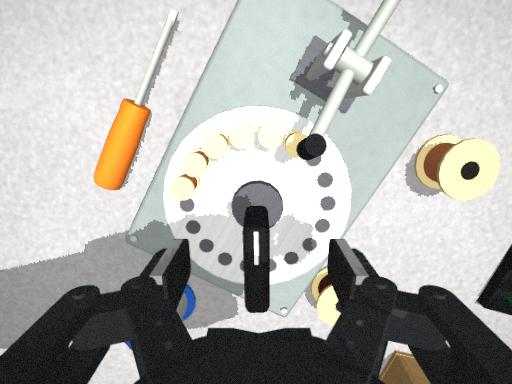

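move_arm(deltas=[0,0,0,0,0,0,1,0,0,0,0,0,0,1,0,0,0,0,0,0,1,0,0,0,0,0,0,1,0,0,0,0,0,0,1,0,0,0,0,0,0,1])

```text
time_s: 6.75
tool_pos: [554.3, -59.7, 130.4]
orientation: [-0.0, 0.59, 0.807, -0.0]
ft_force: [-3.8, -0.4, 7.5]
width: 11.2
finger_force: 58.8
```

```bash
python3 - <<'E'
from h import *
s=robot.read_state();T=wfc("wrist",s)
import h; h.wfc=lambda *a:T
print(s["tool_pos"],s["torque"],s["joint_pos"])
im=robot.camera("wrist");cv2.imwrite("pics/w5.png",im)
# plate: bright region hull -> ellipse, compare with the ring model
r=robot.regions_of("wrist","plate");print(r[0]["conf"])
cs=max(cv2.findContours(r[0]["mask"].astype(np.uint8),0,1)[0],key=cv2.contourArea)
h_=cv2.convexHull(cs)[:,0].astype(float);h_=h_[h_[:,1]<230]
W=ray(h_,"wrist",50,s)[:,:2]
from scipy.optimize import least_squares
f=least_squares(lambda c:np.hypot(*(W-c).T)-75,[555,-60],loss="soft_l1");print("axis",f.x,np.abs(f.fun).mean())
E
```

```text
[554.34306493 -59.71899409 130.37365606] [-0.13309419  0.74498914  0.10564075] [ 0.38692135  0.61200253 -0.54045491  1.85521818  0.4287314   0.79244828
 -0.07232279]
0.78
axis [554.20103378 -59.45552304] 0.2293631584029942
```

move_arm(deltas=[0,0,-0.1,0,0,0,1,0,0,-0.2,0,0,0,1,0,0,-0.3,0,0,0,1,0,0,-0.4,0,0,0,1,0,0,-0.5,0,0,0,1,0,0,-0.6,0,0,0,1,0,0,-0.7,0,0,0,1,0,0,-0.8,0,0,0,1,0,0,-0.88,0,0,0,1,0,0,-0.88,0,0,0,1])

```text
time_s: 7.85
tool_pos: [553.1, -59.6, 130.4]
orientation: [-0.0, 0.879, 0.478, -0.001]
ft_force: [-12.9, 0.6, 15.2]
width: 11.1
finger_force: 60.1
```

```bash
cat > ang.py <<'E'
from h import *
s=robot.read_state();q=s["orientation"];print(s["time_s"],s["tool_pos"],"turn",1.8797-2*np.arctan2(q[2],q[1]),s["ft_force"],s["torque"],s["finger_force"],s["joint_velocities"])
E
python3 ang.py
```

```text
7.85 [553.1434045  -59.55267344 130.36352608] turn 0.8839639207169853 [-12.85232109   0.59958296  15.20223039] [0.02323879 2.62150217 0.09981171] 60.12433111667633 [ 0.01135782  0.00316811 -0.01617723 -0.0005792   0.01607132  0.00420773
  0.06263164]
```

move_arm(deltas=[0,0,-0.06,0,0,0,1,0,0,-0.11,0,0,0,1,0,0,-0.15,0,0,0,1,0,0,-0.17,0,0,0,1,0,0,-0.17,0,0,0,1,0,0,-0.17,0,0,0,1,0,0,-0.17,0,0,0,1,0,0,-0.17,0,0,0,1,0,0,-0.17,0,0,0,1,0,0,-0.17,0,0,0,1])

```text
time_s: 8.85
tool_pos: [553.0, -59.4, 130.4]
orientation: [-0.001, 0.915, 0.403, -0.002]
ft_force: [-15.3, 1.1, 17.8]
width: 11.0
finger_force: 60.4
```

```bash
python3 ang.py; python3 - <<'E'
from h import *
s=robot.read_state();im=robot.camera("wrist");cv2.imwrite("pics/w6.png",cv2.convertScaleAbs(im,alpha=1.6,beta=10))
T=wfc("wrist",s)
i=np.array(robot.camera("scene"));cv2.imwrite("pics/s6.png",i)
E
```

```text
8.85 [552.95855639 -59.43495718 130.36072226] turn 1.050742033867206 [-15.2509227    1.08547028  17.82370874] [0.2669311  2.87125291 0.17107832] 60.4231721162796 [-0.00049271 -0.00264221 -0.00078211 -0.00075655 -0.00099943 -0.00093126
  0.00026527]
```

View pics/w6.png

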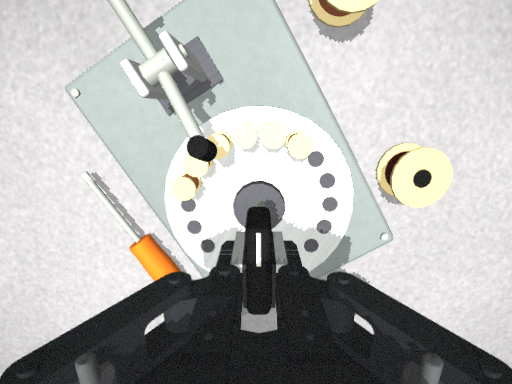

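```bash
python3 -c "
from workcell import robot
print(robot.sign_off())"
```

```text
the job is handed in; nothing more can be done
None
```

The probe is lifted and the gripper is holding the knob steady at the third stop: the tool's turn from home is about 1.05 rad with about 60 N of grip. The close-up camera showed no slip, nothing was knocked on the way, and I handed the job in at about 9 s; the hand-in reported no verdict.

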